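# Gauge a valve body against the sprung probe

### The job

Turn the dial on the readout box until its pointer stands at the one long mark on its scale. Then set the aluminium valve body upright between the gauge's two guide rails and push it square against the sprung brass plunger until it meets the two steel stop blocks beside the plunger. Finish while still holding it there against the stop with a light, steady push (do not let go), with the dial still at the mark and the other loose things left where they are.

Things in the scene. Friction and masses are not known exactly. Their poses are not given: they have to be found in the camera images.
- valve_body: loose machined aluminium block, 0.2 to 0.42 kg: body 60 (x) x 50 (y) x 38 mm high, with a flat-sided neck on top in the middle, 18 (x) x 30 (y) mm, from 38 to 66 mm above the underside. Origin: centre of the underside, z up. Both ends are alike: it may be turned half round
- gauge: gauge fixed to the table. Origin: centre of the underside of its base plate, z up; +x is the push direction, towards the plunger. Base plate 220 (x) x 130 (y) mm, top 15 mm up. Two guide rails along x, 60 mm apart inside (5 mm play each side of the 50 mm wide valve body), 15 mm wide, 12 mm high above the plate, from x = -90 to x = +20 mm. Stop blocks: front faces at x = +40 mm. Plunger housing behind them, x = 55 to 100 mm, 70 mm wide, tops 51 mm above the table
- stop: the hard stop: two fixed steel blocks on the gauge, 12 mm wide, centred 19 mm either side of the plunger, 34 mm high above the plate, front faces at gauge x = +40 mm. The body's origin and axes are those of the gauge. A push of 15 to 25 N in all at the valve body overcomes the spring and the sliding friction and bears lightly on the stop
- plunger (a joint): travel of the sprung brass plunger (m), 0 = fully out, grows as it is pushed in along gauge +x. 0.010 when the valve body is on the stop (its own end of travel is 0.014). Pushes back with 4 N at 0 and 9 N at 0.010
- plunger_tip (a point): centre of the plunger's round end (diameter 14 mm), 34 mm above the table; at gauge x = +30 mm when out, so 10 mm proud of the stop faces. Moves with the plunger
- seat (a point): fixed point on the base plate's top (15 mm above the table) where the origin of the valve body is when it rests on the plate, centred, against the stop; axes as the gauge's
- readout: readout box fixed to the table, grey, 140 (x) x 130 (y) x 50 mm high; origin centre of the underside, z up. The dial's axis is upright, at x = -8 mm, y = 0
- dial (a joint): dial angle (rad), 0 to 4.712, grows clockwise seen from above; stays where it is left (friction 0.03 N m). The pointer's direction in the readout's frame is 2.356 - value (anticlockwise from its +x). The long mark is at value 2.827; 11 scale marks lie 0.471 apart
- dial_axis (a point): on the dial's axis, 69 mm above the table, mid height of the bar grip. The bar is 12 mm wide, 44 mm long along the pointer's direction, 58 to 80 mm above the table, on a round disc of 50 mm diameter (50 to 58 mm above the table). A white line on the bar's top and end is the pointer
- long_mark (a point): middle of the long white mark, 18 mm long (the others are 6 mm), on the readout's top, 41 mm from the dial's axis
- ring_gauge: bystander: loose steel ring, 60 mm outside, 32 mm bore, 18 mm high, lying flat; origin centre of underside
- block_gauge: bystander: loose small steel block 30 x 35 x 12 mm high; origin centre of underside
- flange: bystander: loose round aluminium flange 110 mm diameter with a hub, 40 mm high in all; origin centre of underside
- cleaner: bystander: loose white closed bottle, 56 mm diameter, 150 mm high; origin centre of underside
- caliper: bystander: loose caliper lying flat, 220 mm long along its x, jaws to its +y, 14 mm high; origin under the middle of its beam
There are look-alikes about, which are no part of the job. What is shaped like the valve_body but blue is not meant.

How it is judged:
By the outcome, as a careful person would: the job done as asked, in the order asked, and still so for the second after the job is handed in, while the arm keeps its last pose, push and grip.
It also fails if it takes over 64 s, if anything falls off the work surface, if the arm or the gripper's body presses on something with over 40 N, if the wrist force passes 120 N, or if a joint passes its speed limit or range.

### The arm

A 6-joint arm with a two-finger parallel gripper is mounted at the origin on the work surface. World frame = base frame: x ahead of the robot, y to its left, z up, the work surface at z = 0. Lengths are in m, angles in rad, forces in N, time in s.
With the tool pointing down it reaches from about 0.25 to 0.775 m from the base axis. Payload 4 kg.
Tool frame: the origin (TCP) lies at the very end of the fingers, on their centre line; the grasp point (between the pads) lies 19 mm behind it (ctrl.pinch_z is the distance from the TCP to the grasp point, in m); z points along the fingers, y is the line along which they close (so a half turn about z gives the same grasp; the last joint's range is limited). The gripper opens to 85 mm and grips with 20 to 120 N. Pads are 22 mm wide; open, the fingers measure 114 mm over their backs; the gripper's body (76 mm by 85 mm) begins 54 mm behind the grasp point. The pads swing forward as they close: fully open they stand 13 mm farther back than shut.
Start: joints at [-1.208, 0.087, 1.371, -0, 1.684, -0.103], TCP at [0.247, -0.491, 0.206] pointing down, gripper open.
Joint ranges: [-3.1, 3.1], [-0.76, 2.03], [0.27, 2.55], [-1.08, 4.22], [0.17, 2.65], [-2.57, 2.57]. Speed limits (rad/s): [2.79, 2.79, 3.14, 3.14, 3.14, 3.14].

### API

Orientations are given as a unit quaternion [x, y, z, w].
In Python, from plant import ctrl, read_camera, spot_in, silhouettes gives the robot as it stands. The module is installed in compiled form; this text tells all that it offers.
- The arm moves only by the shell command python3 -m handwheel 'ROWS' [FORCE]. ROWS is JSON, a list of rows, each a list of 3 entries, a list of its own where there are three numbers: the gripper command: -1 is shut, 1 is fully open, values between are in proportion, then the shift along the tool's x, y, z in m, then the turn, a rotation vector about the tool's x, y, z in degrees. In form: [[claw, [x, y, z], [ax, ay, az]], ...]. A call has 1 to 12 rows; each row is the pose to reach, as a shift and turn from the pose commanded when the call began, along the tool's axes at that moment; what a row does not reach only later rows make up. A row lasts 1/10 s, in which the tool goes at most 50 mm and 8.59 degrees, less where a joint would pass 70% of its speed; a pose out of reach is approached as far as the arm can. A call with a gripper value outside its range is refused whole. The fingers move at their own pace and stop on an object; FORCE is the grip in N (left out, the last holds). Time passes only in rows, so rows that repeat a pose let the fingers close. It gives the time, the measured TCP pose, the force, the opening and the grip force at its end, in the units of the state.
- ctrl.read_state(): the state, without advancing time (a new reading comes with each control period).
- read_camera(name): name is "side" or "top" or "wrist"; returns a dict with "color" (420x560x3 uint8, blue, green, red), "range_z" (420x560 float32, m along the optical axis (not along the pixel's ray), 0 where there is no reading), "fx", "fy", "cx", "cy" (pixels), "R" (3x3) and "t" (3): a world point X has camera coordinates R X + t. Camera axes: x right, y down, z forward; pixel columns grow to the right and rows downward; lengths in m; the calibration is good to about 2 mm. A picture is of the moment at which its call begins.
- ctrl.job_done(): hands the job in; it is judged then, once.
Trained networks look in a picture, given as the dict that the camera call returned (one of the last four; its "shot" number tells which), for a name from the list of things; names that differ only in an ending like _2 or _b are one class to them, and where a whole thing is asked for, a point or a joint stands for the part that bears it (a point fixed in the world has none). Each returns a list of dicts, best first, with "confidence" (0 to 1); they miss things now and then, are a little off and sometimes report something else, mostly with a low value. They report only what shows in the picture. A call takes as long as a camera call. They do not tell look-alikes from the thing itself.
- spot_in(picture, thing): "location" ([x, y, z] in m, in world coordinates, good to about 4 mm: the middle of the surface that is visible of it).
- silhouettes(picture, thing): "mask" (420x560 bool, what is visible of it).
The state is a dict: "time": time; "joints": joint angles; "joint_velocities": joint speeds; "effort": joint torques, N m; "position": TCP position; "eef_rot": TCP orientation; "wrist_force": force on the tool from outside, world axes, zero at the start; "wrist_torque": the same for the moment, N m; "gripper_width": finger opening in m; "grip_force": force on a finger pad.
Only numpy, scipy, OpenCV 4.12 (cv2) and the standard library are available. Lean on these libraries where they do the work, as an engineer would, in place of code of your own. Each camera call takes 0.05 s, during which the arm holds its last target. There are 200 camera calls.

## Working session

There is one attempt and no reset: what is moved stays moved. The work goes in short steps, Python scripts to look and compute and a shell command to move; the robot and the scene stay as the last step left them, time stands still between calls to the robot, and variables do not carry over. Pictures are saved under pics/ and viewed, at most 10 in all, crops included, and the job is handed in when it is done.

```bash
mkdir -p pics
cat > h.py <<'E'
import numpy as np, cv2
from plant import ctrl, read_camera, spot_in, silhouettes
from scipy.spatial.transform import Rotation as Ro
def cloud(p):
    z=p["range_z"]; v,u=np.indices(z.shape)
    c=np.stack([(u-p["cx"])/p["fx"]*z,(v-p["cy"])/p["fy"]*z,z],-1)
    return (c-np.array(p["t"]))@np.array(p["R"])
def proj(p,X):
    c=np.array(p["R"])@np.array(X)+p["t"]; return c[:2]/c[2]*[p["fx"],p["fy"]]+[p["cx"],p["cy"]]
def totool(d):
    return Ro.from_quat(ctrl.read_state()["eef_rot"]).inv().apply(d)
E
python3 - <<'E'
from h import *
np.set_printoptions(precision=3,suppress=True)
s=ctrl.read_state();print(s["position"],s["eef_rot"],s["gripper_width"],s["time"], Ro.from_quat(s["eef_rot"]).as_matrix())
for n in ["top","side"]:
    p=read_camera(n); cv2.imwrite(f"pics/{n}0.png",p["color"])
    for t in ["valve_body","gauge","stop","plunger_tip","readout","dial","long_mark","ring_gauge","block_gauge","flange","cleaner","caliper"]:
        print(n,t,[(round(d["confidence"],2),np.array(d["location"]),proj(p,d["location"]).round()) for d in spot_in(p,t)])
E
```

```text
[ 0.247 -0.491  0.205] [ 0.973  0.231 -0.    -0.001] 0.08575405690601762 0.0 [[ 0.893  0.449 -0.001]
 [ 0.449 -0.893  0.002]
 [ 0.    -0.002 -1.   ]]
top valve_body [(0.92, array([ 0.507, -0.003,  0.038]), array([284., 208.])), (0.73, array([0.435, 0.078, 0.038]), array([256., 234.])), (0.44, array([0.505, 0.558, 0.009]), array([ 92., 216.]))]
top gauge []
top stop []
top plunger_tip [(0.41, array([0.573, 0.229, 0.038]), array([202., 188.]))]
top readout [(0.83, array([ 0.597, -0.294,  0.05 ]), array([387., 173.]))]
top dial []
top long_mark [(0.73, array([ 0.597, -0.287,  0.049]), array([384., 173.]))]
top ring_gauge [(0.52, array([0.708, 0.009, 0.018]), array([279., 142.]))]
top block_gauge [(0.59, array([ 0.384, -0.015,  0.013]), array([290., 252.]))]
top flange [(0.91, array([ 0.302, -0.481,  0.011]), array([459., 277.]))]
top cleaner [(0.74, array([ 0.527, -0.526,  0.098]), array([479., 191.])), (0.41, array([0.571, 0.24 , 0.045]), array([198., 188.]))]
top caliper [(0.8, array([0.498, 0.555, 0.007]), array([ 93., 218.]))]
side valve_body [(0.74, array([ 0.458, -0.097,  0.034]),
[... 265 characters left out ...]
([218., 262.]))]
side plunger_tip [(0.2, array([0.524, 0.235, 0.016]), array([232., 272.]))]
side readout [(0.78, array([ 0.587, -0.281,  0.051]), array([312., 168.]))]
side dial [(0.51, array([ 0.585, -0.291,  0.061]), array([314., 165.]))]
side long_mark [(0.9, array([ 0.584, -0.277,  0.05 ]), array([312., 169.]))]
side ring_gauge [(0.53, array([0.701, 0.014, 0.015]), array([237., 205.]))]
side block_gauge [(0.46, array([ 0.384, -0.011,  0.011]), array([314., 247.])), (0.17, array([ 0.582, -0.28 ,  0.049]), array([313., 169.]))]
side flange []
side cleaner [(0.67, array([ 0.524, -0.524,  0.079]), array([362., 137.]))]
side caliper [(0.55, array([0.505, 0.558, 0.009]), array([157., 354.]))]
```

View pics/top0.png

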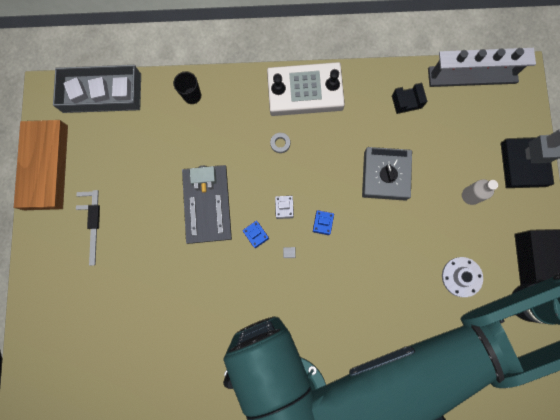

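View pics/side0.png

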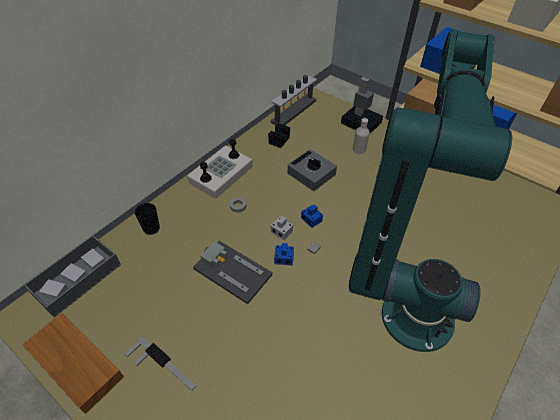

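The top view shows one silver valve-body shape at (284,207), with blue look-alikes at (256,234) and (323,222). The gauge is at (207,205), its plunger towards +x, and the dial is at (389,173). Candidates for valve_body are silver (284,207), blue (256,234) and blue (323,222). I choose the silver one and will check it in a close crop. I'm moving towards the readout for a wrist view.

```bash
python3 -m handwheel '[[1,[0.334,-0.057,-0.095],[0,0,0]],[1,[0.334,-0.057,-0.095],[0,0,0]],[1,[0.334,-0.057,-0.095],[0,0,0]],[1,[0.334,-0.057,-0.095],[0,0,0]],[1,[0.334,-0.057,-0.095],[0,0,0]],[1,[0.334,-0.057,-0.095],[0,0,0]],[1,[0.334,-0.057,-0.095],[0,0,0]],[1,[0.334,-0.057,-0.095],[0,0,0]],[1,[0.334,-0.057,-0.095],[0,0,0]],[1,[0.334,-0.057,-0.095],[0,0,0]]]'
python3 - <<'E'
from h import *
np.set_printoptions(precision=3,suppress=True)
p=read_camera("top"); w=read_camera("wrist")
c=p["color"]
a=cv2.resize(c[180:260,220:340],(400,267),interpolation=cv2.INTER_CUBIC)
b=cv2.resize(c[150:260,170:260],(218,267),interpolation=cv2.INTER_CUBIC)
im=np.zeros((267+420,618,3),np.uint8); im[:267,:400]=a; im[:267,400:]=b; im[267:,:560]=w["color"]
cv2.imwrite("pics/c1.png",im[:600])
print(-np.array(w["R"]).T@w["t"],np.array(w["R"]))
for t in ["dial","readout","long_mark","dial_axis"]:
    print(t,[(round(d["confidence"],2),np.array(d["location"]),proj(w,d["location"]).round()) for d in spot_in(w,t)])
np.savez("w1.npz",X=cloud(w),c=w["color"])
E
```

```text
time: 2.3
position: [0.519, -0.2911, 0.3007]
eef_rot: [0.973, 0.23, -0.001, -0.0]
wrist_force: [0.1, -0.6, 0.4]
gripper_width: 0.0855
grip_force: 0.0
[ 0.582 -0.259  0.469] [[ 0.448 -0.894 -0.   ]
 [-0.857 -0.43   0.284]
 [-0.254 -0.127 -0.959]]
dial [(0.93, array([ 0.589, -0.29 ,  0.061]), array([309., 112.]))]
readout [(0.65, array([ 0.601, -0.293,  0.053]), array([317., 103.]))]
long_mark [(0.62, array([ 0.601, -0.297,  0.05 ]), array([319., 104.]))]
dial_axis [(0.72, array([ 0.592, -0.293,  0.06 ]), array([313., 111.]))]
```

View pics/c1.png

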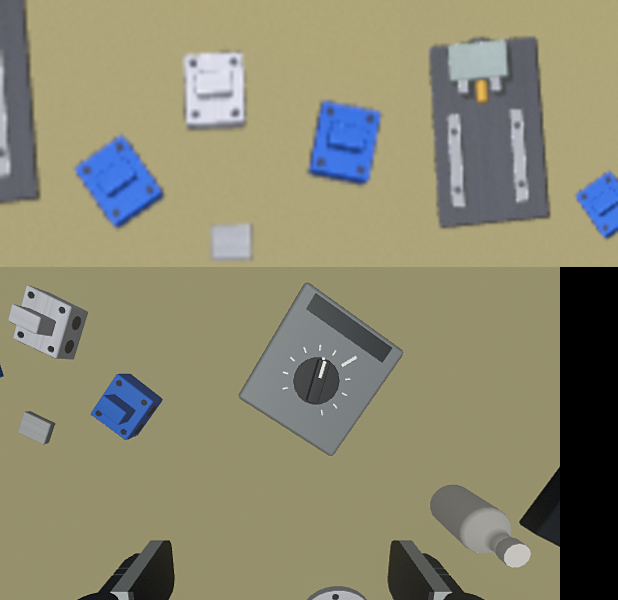

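The silver body stands upright in the crop at (213,90), and the dial is in the wrist view at (317,380) with the long mark at (349,361). Next I fit the dial geometry.

Run:
```python
from h import *
np.set_printoptions(precision=4,suppress=True)
d=np.load("w1.npz");X=d["X"];c=d["c"].astype(int)
near=np.hypot(X[...,0]-.595,X[...,1]+.29)<.12
z=X[...,2]
top=near&(z>.045)&(z<.085)
r=cv2.minAreaRect((X[top][:,:2]*1000).astype(np.float32));print("box",r, np.median(z[near&(z>.045)&(z<.055)]))
white=c.min(-1)>190
bar=near&(z>.072)&(z<.088); disc=near&(z>.0545)&(z<.0625)
print("bar",bar.sum(),z[bar].mean(),cv2.minAreaRect((X[bar][:,:2]*1000).astype(np.float32)),"disc",X[disc].mean(0),disc.sum())
rr=cv2.minAreaRect((X[bar|disc][:,:2]*1000).astype(np.float32));print("bar+disc",rr)
for m,n in((white&bar,"ptr"),(white&near&(z<.056),"marks")):
    k,l=cv2.connectedComponents(m.astype(np.uint8))
    for i in range(1,k):
        if (l==i).sum()>5: print(n,(l==i).sum(),X[l==i].mean(0))
```

```text
box ((598.4525756835938, -298.9473571777344), (130.35328674316406, 140.2976531982422), 84.01275634765625) 0.0508393138939171
bar 540 0.08059311301689252 ((590.4837646484375, -297.8831481933594), (43.84424591064453, 12.047531127929688), 10.924027442932129) disc [ 0.5908 -0.297   0.0587] 1123
bar+disc ((614.5665283203125, -306.44610595703125), (55.82740020751953, 99.691650390625), 77.34862518310547)
ptr 50 [ 0.603  -0.2955  0.0817]
marks 10 [ 0.623  -0.2855  0.0515]
marks 7 [ 0.6141 -0.2721  0.0512]
marks 8 [ 0.6257 -0.3016  0.0517]
marks 41 [ 0.6252 -0.3204  0.0516]
marks 8 [ 0.5997 -0.2642  0.0518]
marks 7 [ 0.5832 -0.2639  0.0513]
marks 6 [ 0.6081 -0.3284  0.052 ]
marks 7 [ 0.569  -0.2716  0.0512]
marks 7 [ 0.5923 -0.3332  0.0515]
marks 6 [ 0.5768 -0.3297  0.0515]
marks 7 [ 0.5634 -0.3202  0.0515]
```

```bash
python3 -m handwheel '[[0,[0.061,0.038,0.05],[0,0,15.7]],[0,[0.061,0.038,0.10],[0,0,15.7]],[0,[0.061,0.038,0.15],[0,0,15.7]],[0,[0.061,0.038,0.18],[0,0,15.7]],[0,[0.061,0.038,0.19],[0,0,15.7]],[0,[0.061,0.038,0.19],[0,0,15.7]],[0,[0.061,0.038,0.19],[0,0,15.7]]]'
python3 - <<'E'
from h import *
s=ctrl.read_state();print(s["position"],Ro.from_quat(s["eef_rot"]).as_euler("ZYX",degrees=True))
print("tool delta",totool(np.array([.5905,-.298,.063])-s["position"]))
E
```

```text
time: 3.3
position: [0.5923, -0.2981, 0.1142]
eef_rot: [0.995, 0.095, 0.002, 0.001]
wrist_force: [0.9, 0.1, 1.1]
gripper_width: 0.0429
grip_force: 0.0
[ 0.59229919 -0.29806314  0.11417718] [ 1.09560443e+01 -1.66232682e-01  1.79839495e+02]
tool delta [-0.00190287 -0.00054728  0.05117054]
```

```bash
python3 -m handwheel '[[0,[-0.001,0,0.03],[0,0,0]],[0,[-0.001,0,0.047],[0,0,0]],[0,[-0.001,0,0.048],[0,0,0]],[0,[-0.001,0,0.048],[0,0,0]],[-1,[-0.001,0,0.048],[0,0,0]],[-1,[-0.001,0,0.048],[0,0,0]],[-1,[-0.001,0,0.048],[0,0,0]],[-1,[-0.001,0,0.048],[0,0,0]],[-1,[-0.001,0,0.048],[0,0,0]],[-1,[-0.001,0,0.048],[0,0,0]]]' 40
```

```text
time: 4.3
position: [0.5904, -0.2972, 0.0632]
eef_rot: [0.995, 0.096, -0.0, -0.0]
wrist_force: [-0.3, -0.1, -0.3]
gripper_width: -0.0002
grip_force: 0.0
```

Run:
```python
from h import *
w=read_camera("wrist");s=read_camera("side")
c=s["color"]; im=np.zeros((420,800,3),np.uint8)
im[:,:560]=w["color"]; im[:240,560:]=cv2.resize(c[130:190,280:340],(240,240),interpolation=cv2.INTER_CUBIC)
cv2.imwrite("pics/c2.png",im); st=ctrl.read_state(); print(st["gripper_width"],st["grip_force"],st["wrist_force"])
```

```text
6.691398914484595e-05 0.0 [-0.03933506 -0.49756388 -0.74900369]
```

View pics/c2.png

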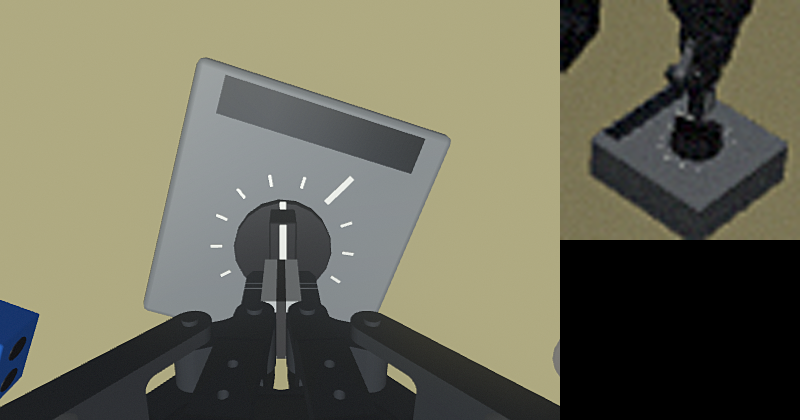

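Run:
```python
from h import *
np.set_printoptions(precision=4,suppress=True)
w=read_camera("wrist");X=cloud(w)
for v,u in [(213,283),(230,283),(245,283),(245,276),(255,283),(265,272),(265,292),(280,272),(295,272),(275,281),(310,281),(340,281),(265,255),(165,340)]: print(v,u,X[v,u],w["color"][v,u])
st=ctrl.read_state();print(proj(w,st["position"]),st["position"],-np.array(w["R"]).T@w["t"],w["R"])
cv2.imwrite("pics/c3.png",cv2.resize(w["color"][190:370,190:370],(600,600),interpolation=cv2.INTER_CUBIC))
```

```text
213 283 [ 0.6128 -0.2938  0.0682] [51 51 48]
230 283 [ 0.609  -0.2945  0.0812] [231 236 233]
245 283 [ 0.6021 -0.2958  0.0812] [230 234 231]
245 276 [ 0.6011 -0.2929  0.08  ] [69 69 67]
255 283 [ 0.598  -0.2966  0.0825] [228 233 230]
265 272 [ 0.6002 -0.2917  0.0997] [104 104 101]
265 292 [ 0.6013 -0.2995  0.0987] [105 105 102]
280 272 [ 0.5998 -0.292   0.1117] [105 105 101]
295 272 [ 0.5995 -0.2923  0.1218] [104 103 100]
275 281 [ 0.6005 -0.2952  0.1077] [45 45 44]
310 281 [ 0.5972 -0.2958  0.1263] [75 75 73]
340 281 [ 0.5862 -0.298   0.1266] [73 72 71]
265 255 [ 0.5801 -0.2857  0.0593] [65 64 60]
165 340 [ 0.6378 -0.3177  0.0523] [148 145 140]
[280.9024 253.7639] [ 0.5904 -0.2972  0.0632] [ 0.6602 -0.2834  0.2315] [[ 0.1912 -0.9816  0.0008]
 [-0.9414 -0.1831  0.2832]
 [-0.2779 -0.0549 -0.959 ]]
```

View pics/c3.png

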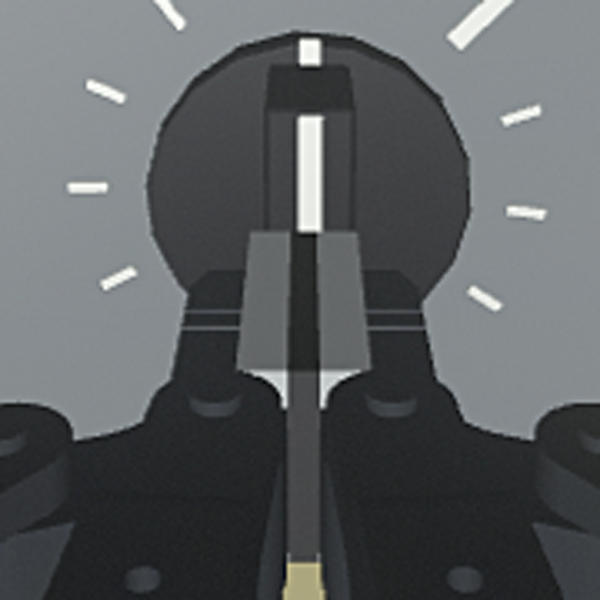

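Run:
```python
from h import *
np.set_printoptions(precision=4,suppress=True)
print(ctrl.pinch_z, ctrl.read_state()["gripper_width"])
d=np.load("w1.npz");X=d["X"]
m=X[...,2]>.25; print(m.sum(), np.percentile(X[m][:,2],[0,1,5,50]))
for v,u in [(280,165),(280,398),(300,160),(320,160)]: print(v,u,X[v,u],d["c"][v,u])
w=read_camera("wrist");X=cloud(w)
m=(X[...,2]>.084); i=np.argsort(X[m][:,2])[:8]; print(X[m][i]);
```

```text
0.0187 -7.358114719284469e-05
40783 [0.3388 0.3446 0.3543 0.3951]
280 165 [ 0.5077 -0.2488  0.3469] [30 37 39]
280 398 [ 0.5468 -0.3247  0.3486] [37 46 49]
300 160 [ 0.5037 -0.2507  0.3537] [30 35 36]
320 160 [ 0.4975 -0.2537  0.3554] [27 29 31]
[[ 0.6008 -0.3002  0.0926]
 [ 0.6005 -0.2982  0.0928]
 [ 0.5994 -0.2925  0.0929]
 [ 0.6005 -0.2973  0.0931]
 [ 0.5994 -0.2913  0.0932]
 [ 0.6002 -0.2957  0.0933]
 [ 0.6001 -0.2949  0.0933]
 [ 0.6011 -0.2997  0.0934]]
```

The fingers' visible ends are about 29 mm above the reported TCP, and they closed above the bar without contact. I'll reopen, go lower and check.

```bash
python3 -m handwheel '[[-0.3,[0,0,0],[0,0,0]],[-0.3,[0,0,0],[0,0,0]],[-0.3,[0,0,0],[0,0,0]],[-0.3,[0,0,0.012],[0,0,0]],[-0.3,[0,0,0.022],[0,0,0]],[-0.3,[0,-0.001,0.022],[0,0,0]],[-1,[0,-0.001,0.022],[0,0,0]],[-1,[0,-0.001,0.022],[0,0,0]],[-1,[0,-0.001,0.022],[0,0,0]],[-1,[0,-0.001,0.022],[0,0,0]],[-1,[0,-0.001,0.022],[0,0,0]]]' 40
```

```text
time: 5.6
position: [0.5901, -0.298, 0.0405]
eef_rot: [0.995, 0.095, -0.0, 0.001]
wrist_force: [1.2, -4.0, -6.0]
gripper_width: 0.0108
grip_force: 42.4
```

```bash
python3 -m handwheel '[[-1,[0,0,0],[0,0,8]],[-1,[0,0,0],[0,0,16]],[-1,[0,0,0],[0,0,24]],[-1,[0,0,0],[0,0,32]],[-1,[0,0,0],[0,0,40]],[-1,[0,0,0],[0,0,44]],[-1,[0,0,0],[0,0,44]],[-1,[0,0,0],[0,0,44]],[-1,[0,0,0],[0,0,44]]]'
python3 - <<'E'
from h import *
s=ctrl.read_state();print(s["position"],Ro.from_quat(s["eef_rot"]).as_euler("ZYX",degrees=True),s["joints"])
E
```

```text
time: 6.5
position: [0.5904, -0.2968, 0.0405]
eef_rot: [0.959, -0.284, 0.0, 0.0]
wrist_force: [3.0, -4.5, -6.8]
gripper_width: 0.0106
grip_force: 42.1
[ 0.59035419 -0.29682349  0.04054956] [-3.29575021e+01 -3.75996138e-02  1.79965879e+02] [-5.51313742e-01  4.09882829e-01  1.31049688e+00 -6.18000827e-04
  1.42057115e+00  1.59479200e+00]
```

```bash
python3 -m handwheel '[[-0.2,[0,0,0],[0,0,0]],[-0.2,[0,0,0],[0,0,0]],[-0.2,[0,0,0],[0,0,0]],[-0.2,[0,0,-0.04],[0,0,0]],[0,[0,0,-0.09],[0,0,0]],[0.5,[0,0,-0.14],[0,0,0]],[1,[-0.03,0,-0.19],[0,0,0]],[1,[-0.06,0,-0.21],[0,0,0]],[1,[-0.06,0,-0.21],[0,0,0]],[1,[-0.06,0,-0.21],[0,0,0]]]'
python3 - <<'E'
from h import *
np.set_printoptions(precision=4,suppress=True)
w=read_camera("wrist");X=cloud(w);c=w["color"].astype(int);z=X[...,2]
ax=np.array([.5905,-.298])
near=np.hypot(X[...,0]-ax[0],X[...,1]-ax[1])<.06
white=c.min(-1)>190
bar=near&(z>.072)&(z<.088)
print("bar",cv2.minAreaRect((X[bar][:,:2]*1000).astype(np.float32)))
for m,n in((white&bar,"ptr"),(white&near&(z<.056),"marks")):
    k,l=cv2.connectedComponents(m.astype(np.uint8))
    for i in range(1,k):
        if (l==i).sum()>25:
            q=X[l==i].mean(0); print(n,(l==i).sum(),q,np.degrees(np.arctan2(q[1]-ax[1],q[0]-ax[0])))
E
```

```text
time: 7.5
position: [0.5402, -0.2633, 0.2536]
eef_rot: [0.959, -0.284, 0.002, 0.0]
wrist_force: [-0.0, -0.1, -0.3]
gripper_width: 0.0852
grip_force: 0.0
bar ((590.992919921875, -297.8983459472656), (11.88929557800293, 43.151126861572266), 57.473445892333984)
ptr 57 [ 0.6009 -0.3049  0.0816] -33.40774629719959
marks 60 [ 0.6252 -0.3207  0.0514] -33.228614793414906
```

The dial pointer is now on the long mark, within 1°. Next, the valve body.

```bash
python3 -m handwheel '[[1,[-0.136,-0.148,0],[0,0,-63]],[1,[-0.136,-0.148,0],[0,0,-63]],[1,[-0.136,-0.148,0],[0,0,-63]],[1,[-0.136,-0.148,0],[0,0,-63]],[1,[-0.136,-0.148,0],[0,0,-63]],[1,[-0.136,-0.148,0],[0,0,-63]],[1,[-0.136,-0.148,0],[0,0,-63]],[1,[-0.136,-0.148,0],[0,0,-63]]]' >/dev/null;  python3 -m handwheel '[[1,[0,0,0],[0,0,-60]],[1,[0,0,0],[0,0,-60]],[1,[0,0,0],[0,0,-60]],[1,[0,0,0],[0,0,-60]],[1,[0,0,0],[0,0,-60]],[1,[0,0,0],[0,0,-60]],[1,[0,0,0],[0,0,-60]],[1,[0,0,0],[0,0,-60]],[1,[0,0,0],[0,0,-60]]]'
python3 - <<'E'
from h import *
np.set_printoptions(precision=4,suppress=True)
s=ctrl.read_state();print(s["position"],Ro.from_quat(s["eef_rot"]).as_euler("ZYX",degrees=True),s["joints"])
w=read_camera("wrist");X=cloud(w);c=w["color"].astype(int);z=X[...,2]
silver=(c.max(-1)-c.min(-1)<40)
near=(np.hypot(X[...,0]-.51,X[...,1]+.003)<.06)&silver
for lo,hi,n in((.034,.043,"body"),(.060,.072,"neck")):
    m=near&(z>lo)&(z<hi); print(n,m.sum(),z[m].mean(),cv2.minAreaRect((X[m][:,:2]*1000).astype(np.float32)) if m.any() else "")
cv2.imwrite("pics/c4.png",w["color"])
E
```

```text
time: 9.25
position: [0.5064, -0.0653, 0.2493]
eef_rot: [0.708, 0.706, -0.001, -0.002]
wrist_force: [-0.6, -0.7, -0.3]
gripper_width: 0.085
grip_force: 0.0
[ 0.5064 -0.0653  0.2493] [  89.814    -0.0488 -179.7973] [-0.2394 -0.0025  1.3793  0.      1.7684 -0.2362]
body 2411 0.03866935767913328 ((510.91607666015625, -2.245424270629883), (59.55385971069336, 50.10712814331055), 0.9837718605995178)
neck 630 0.06666701399420419 ((511.0308837890625, -2.3935890197753906), (29.864395141601562, 16.991605758666992), 89.82331085205078)
```

View pics/c4.png

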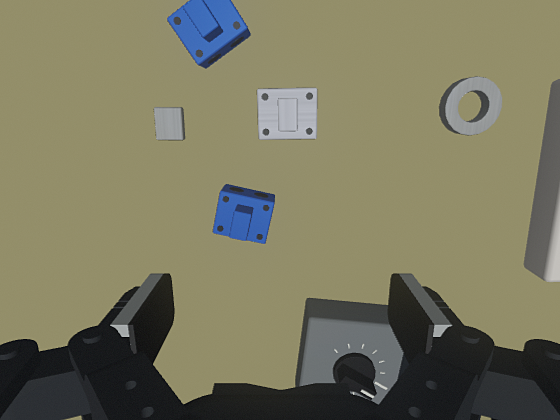

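The crop shows the silver body upright at pixel (287,115) with its neck on top. The fit gives (0.511, -0.0023), yaw about 0.7°, and the sizes match. I'm approaching it.

```bash
python3 -m handwheel '[[0.2,[0.063,0.0045,0.04],[0,0,-0.7]],[0.2,[0.063,0.0045,0.09],[0,0,-0.7]],[0.2,[0.063,0.0045,0.13],[0,0,-0.7]],[0.2,[0.063,0.0045,0.16],[0,0,-0.7]],[0.2,[0.063,0.0045,0.19],[0,0,-0.7]],[0.2,[0.063,0.0045,0.20],[0,0,-0.7]],[0.2,[0.063,0.0045,0.21],[0,0,-0.7]],[0.2,[0.063,0.0045,0.22],[0,0,-0.7]],[0.2,[0.063,0.0045,0.226],[0,0,-0.7]],[0.2,[0.063,0.0045,0.226],[0,0,-0.7]]]' 50
python3 - <<'E'
from h import *
np.set_printoptions(precision=4,suppress=True)
w=read_camera("wrist");X=cloud(w);z=X[...,2];c=w["color"].astype(int)
m=(z>.03)&(z<.06)&(c.max(-1)<80)&(np.abs(X[...,0]-.511)<.08)&(np.abs(X[...,1])<.05);print(m.sum(),X[m][np.argsort(z[m])[:400:40]])
cv2.imwrite("pics/c5.png",w["color"])
E
```

```text
time: 10.3
position: [0.5111, -0.0025, 0.0253]
eef_rot: [0.703, 0.711, 0.0, 0.0]
wrist_force: [-0.2, -0.0, 0.3]
gripper_width: 0.051
grip_force: 0.0
807 [[ 0.4963  0.0236  0.03  ]
 [ 0.5336  0.0176  0.0385]
 [ 0.488  -0.018   0.0387]
 [ 0.4923 -0.0178  0.0389]
 [ 0.492   0.0139  0.0391]
 [ 0.5324  0.013   0.0392]
 [ 0.4907  0.0168  0.0393]
 [ 0.5338  0.0131  0.0394]
 [ 0.4871  0.014   0.0394]
 [ 0.4902  0.015   0.0395]]
```

View pics/c5.png

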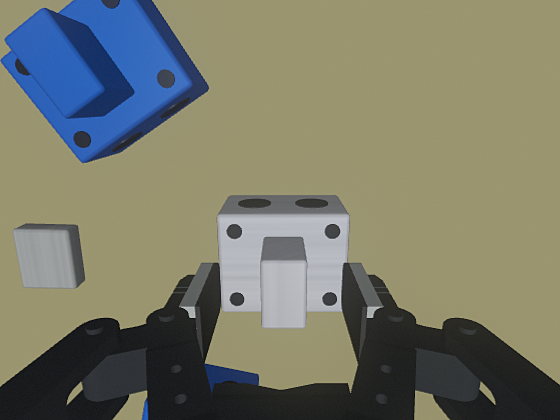

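```bash
python3 -m handwheel '[[0.2,[0,0,0.004],[0,0,0]],[0.2,[0,0,0.007],[0,0,0]],[0.2,[0,0,0.007],[0,0,0]],[-1,[0,0,0.007],[0,0,0]],[-1,[0,0,0.007],[0,0,0]],[-1,[0,0,0.007],[0,0,0]],[-1,[0,0,0.007],[0,0,0]],[-1,[0,0,0.007],[0,0,0]],[-1,[0,0,0.007],[0,0,0]]]' 90
```

```text
time: 11.25
position: [0.5115, -0.0024, 0.0187]
eef_rot: [0.703, 0.711, 0.0, 0.0]
wrist_force: [-0.1, -0.2, 0.9]
gripper_width: 0.0166
grip_force: 88.3
```

```bash
python3 -m handwheel '[[-1,[0,0,-0.03],[0,0,0]],[-1,[0,0,-0.07],[0,0,0]],[-1,[0,0,-0.12],[0,0,0]],[-1,[0.04,0.004,-0.16],[0,0,0]],[-1,[0.08,0.008,-0.19],[0,0,0]],[-1,[0.125,0.012,-0.21],[0,0,0]],[-1,[0.16,0.015,-0.225],[0,0,0]],[-1,[0.172,0.0155,-0.23],[0,0,0]],[-1,[0.172,0.0155,-0.23],[0,0,0]],[-1,[0.172,0.0155,-0.23],[0,0,0]],[-1,[0.172,0.0155,-0.23],[0,0,0]]]'
python3 - <<'E'
from h import *
np.set_printoptions(precision=4,suppress=True)
w=read_camera("wrist");X=cloud(w);c=w["color"].astype(int)
np.savez("w2.npz",X=X,c=w["color"])
cv2.imwrite("pics/c6.png",w["color"])
z=X[...,2]; near=(np.abs(X[...,0]-.53)<.16)&(np.abs(X[...,1]-.23)<.10)
R=lambda m:cv2.minAreaRect((X[m][:,:2]*1000).astype(np.float32))
pl=near&(z>.010)&(z<.060); print("all",R(pl))
for lo,hi,n in((.012,.0185,"plate"),(.0235,.0315,"rails"),(.044,.06,"stops/housing")):
    m=(near&(z>lo)&(z<hi)).astype(np.uint8)
    k,l=cv2.connectedComponents(m)
    for i in range(1,k):
        if (l==i).sum()>60: print(n,(l==i).sum(),z[l==i].mean(),R(l==i))
s=ctrl.read_state();print(s["position"],s["wrist_force"],Ro.from_quat(s["eef_rot"]).as_euler("ZYX",degrees=True))
# held body
m=(np.abs(X[...,0]-s["position"][0])<.05)&(np.abs(X[...,1]-s["position"][1])<.05)&(z>s["position"][2]-.03)&(z<s["position"][2]+.03)&(c.min(-1)>120)
print("held",m.sum(),z[m].mean() if m.any() else 0,R(m))
E
```

```text
time: 12.35
position: [0.5238, 0.1682, 0.2464]
eef_rot: [0.704, 0.711, -0.002, -0.001]
wrist_force: [-0.2, 0.2, -3.3]
gripper_width: 0.0163
grip_force: 89.0
all ((530.19091796875, 223.9525146484375), (220.49676513671875, 130.30783081054688), 3.780946731567383)
plate 18186 0.015728547517021258 ((530.19091796875, 223.9525146484375), (220.49676513671875, 130.30783081054688), 3.780946731567383)
rails 1734 0.02775501887416237 ((492.8931579589844, 259.05133056640625), (109.93950653076172, 15.050146102905273), 3.8225529193878174)
rails 1486 0.027750446260370182 ((497.5899353027344, 184.28131103515625), (109.62480926513672, 15.256490707397461), 3.8054416179656982)
stops/housing 3981 0.051159023804021285 ((603.1765747070312, 228.76986694335938), (66.3045425415039, 70.14315032958984), 3.699249267578125)
[0.524  0.1681 0.2467] [ 0.6939 -0.2021 -3.9612] [  90.5599    0.0734 -179.8333]
held 5662 0.2663561293247407 ((523.2426147460938, 173.39080810546875), (59.97311782836914, 40.876304626464844), 0.5467234253883362)
```

View pics/c6.png

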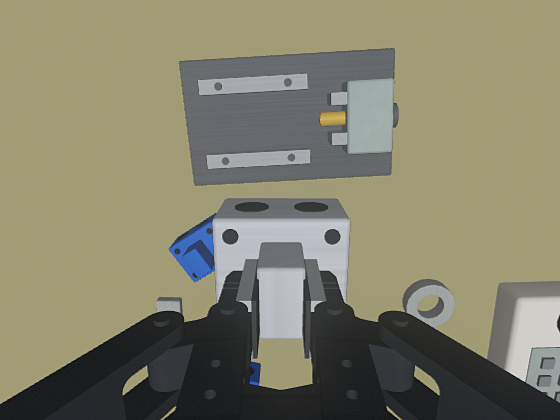

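Gauge at (0.5302, 0.2240), yaw 3.8°; plate and rail sizes match. The body hangs upright in the grip. I'm moving to just above the rails, short of the plunger.

```bash
python3 -m handwheel '[[-1,[0.03,-0.01,0],[0,0,-3.25]],[-1,[0.054,-0.0176,0.03],[0,0,-3.25]],[-1,[0.0543,-0.0176,0.07],[0,0,-3.25]],[-1,[0.0543,-0.0176,0.11],[0,0,-3.25]],[-1,[0.0543,-0.0176,0.145],[0,0,-3.25]],[-1,[0.0543,-0.0176,0.17],[0,0,-3.25]],[-1,[0.0543,-0.0176,0.18],[0,0,-3.25]],[-1,[0.0543,-0.0176,0.187],[0,0,-3.25]],[-1,[0.0543,-0.0176,0.187],[0,0,-3.25]],[-1,[0.0543,-0.0176,0.187],[0,0,-3.25]]]'
cat > chk.py <<'E'
from h import *
np.set_printoptions(precision=4,suppress=True)
s=ctrl.read_state();P=np.array(s["position"]);o=np.array([.5302,.2240]);a=np.radians(3.79);G=np.array([[np.cos(a),np.sin(a)],[-np.sin(a),np.cos(a)]])
print("gauge-frame TCP mm",G@(P[:2]-o)*1000,"z",P[2]*1000,"eul",Ro.from_quat(s["eef_rot"]).as_euler("ZYX",degrees=True),"F gauge",G@s["wrist_force"][:2],s["wrist_force"][2],"T",s["wrist_torque"],s["time"],s["grip_force"])
w=read_camera("wrist");X=cloud(w);c=w["color"].astype(int);z=X[...,2]
m=(np.hypot(X[...,0]-P[0],X[...,1]-P[1])<.06)&(abs(z-P[2]-.0195)<.006)&(c.min(-1)>120)
r=cv2.minAreaRect((X[m][:,:2]*1000).astype(np.float32));g=G@((X[m][:,:2]-o).T)*1000
print("held top",m.sum(),z[m].mean(),r,"gauge x",np.percentile(g[0],[.5,99.5]),"y",np.percentile(g[1],[.5,99.5]))
E
python3 chk.py
```

```text
time: 13.4
position: [0.5075, 0.224, 0.063]
eef_rot: [0.683, 0.731, 0.001, 0.001]
wrist_force: [0.2, 0.4, -2.9]
gripper_width: 0.016
grip_force: 88.8
gauge-frame TCP mm [-22.6688   1.5092] z 63.036089024361324 eul [ 93.9129  -0.0379 179.8252] F gauge [0.2186 0.3703] -2.926582045317484 T [ 0.019  -0.0191  0.0331] 13.4 88.76302599906921
held top 5748 0.08298830279055709 ((506.36273193359375, 229.50396728515625), (60.13284683227539, 40.571868896484375), 3.8381950855255127) gauge x [-52.9672   6.2569] y [-10.1303  27.0033]
```

```bash
python3 -m handwheel '[[-1,[-0.0017,0,0],[0,0,0]],[-1,[-0.0017,0,0.006],[0,0,0]],[-1,[-0.0017,0,0.012],[0,0,0]],[-1,[-0.0017,0,0.017],[0,0,0]],[-1,[-0.0017,0,0.021],[0,0,0]],[-1,[-0.0017,0,0.023],[0,0,0]],[-1,[-0.0017,0,0.024],[0,0,0]],[-1,[-0.0017,0,0.024],[0,0,0]]]'; python3 chk.py
```

```text
time: 14.25
position: [0.5063, 0.2222, 0.0372]
eef_rot: [0.682, 0.731, -0.0, -0.0]
wrist_force: [-0.3, 0.3, -3.1]
gripper_width: 0.0165
grip_force: 89.0
gauge-frame TCP mm [-23.956   -0.2216] z 37.15551363950498 eul [  93.9408    0.007  -179.9915] F gauge [-0.2523  0.3094] -3.1306505304567054 T [ 0.0464 -0.0191  0.0069] 14.25 88.9712905883789
held top 6071 0.05691613988370389 ((505.2436218261719, 227.1726837158203), (60.262733459472656, 41.78079605102539), 3.969606399536133) gauge x [-54.2      4.9784] y [-11.8095  25.5195]
```

```bash
python3 -m handwheel '[[-1,[-0.0003,0,0.001],[0,0,0.15]],[-1,[-0.0003,0,0.002],[0,0,0.15]],[-1,[-0.0003,0,0.003],[0,0,0.15]],[-1,[-0.0003,0,0.003],[0,0,0.15]],[-1,[-0.0003,0,0.003],[0,0,0.15]]]'; python3 chk.py
```

```text
time: 14.8
position: [0.5063, 0.2219, 0.0343]
eef_rot: [0.683, 0.73, -0.0, 0.0]
wrist_force: [-1.0, 0.6, -3.2]
gripper_width: 0.0162
grip_force: 89.0
gauge-frame TCP mm [-23.9678  -0.5578] z 34.252067646756096 eul [  93.7893    0.0085 -179.9978] F gauge [-0.9672  0.7109] -3.15825306163082 T [-0.0559 -0.0008 -0.0131] 14.8 88.96954536437988
held top 6126 0.054008720719551664 ((505.3031921386719, 227.12353515625), (60.401702880859375, 41.33737564086914), 4.259823799133301) gauge x [-54.1864   4.9636] y [-12.173   25.1977]
```

```bash
for i in 1; do python3 -m handwheel '[[-1,[0,0,0.001],[0,0,0]],[-1,[0,0,0.001],[0,0,0]],[-1,[0,0,0.001],[0,0,0]]]'; done | grep -E "force|posi"
```

```text
position: [0.5066, 0.222, 0.0337]
wrist_force: [-0.8, -0.4, -0.4]
grip_force: 89.2
```

```bash
python3 -m handwheel '[[-1,[0,0,0.0007],[0,0,0]],[-1,[0,0,0.0007],[0,0,0]],[-1,[0,0,0.0007],[0,0,0]]]' | grep -E "force|posi"
```

```text
position: [0.5067, 0.222, 0.0337]
wrist_force: [-1.6, -1.5, 5.2]
grip_force: 90.2
```

```bash
python3 -m handwheel '[[-1,[0,0.002,-0.0004],[0,0,0]],[-1,[0,0.007,-0.0004],[0,0,0]],[-1,[0,0.013,-0.0004],[0,0,0]],[-1,[0,0.018,-0.0004],[0,0,0]],[-1,[0,0.022,-0.0004],[0,0,0]],[-1,[0,0.024,-0.0004],[0,0,0]],[-1,[0,0.024,-0.0004],[0,0,0]]]'; python3 chk.py
```

```text
time: 16.15
position: [0.5302, 0.2238, 0.0337]
eef_rot: [0.683, 0.73, 0.0, -0.0]
wrist_force: [-2.3, -0.1, 5.8]
gripper_width: 0.016
grip_force: 90.2
gauge-frame TCP mm [ 0.0028 -0.2106] z 33.688688328237006 eul [  93.7853   -0.0315 -179.9773] F gauge [-2.3163  0.0291] 5.8246169074857495 T [-0.0694  0.7397 -0.0113] 16.15 90.18845915794373
held top 8250 0.05260172499897504 ((544.6289672851562, 226.09088134765625), (90.86360931396484, 49.62731170654297), 2.6126396656036377) gauge x [-30.1654  59.2521] y [-22.3594  25.5064]
```

```bash
python3 -m handwheel '[[-1,[0,0.003,-0.0003],[0,0,0]],[-1,[0,0.006,-0.0003],[0,0,0]],[-1,[0,0.009,-0.0003],[0,0,0]],[-1,[0,0.010,-0.0003],[0,0,0]],[-1,[0,0.010,-0.0003],[0,0,0]],[-1,[0,0.010,-0.0003],[0,0,0]]]'; python3 chk.py | head -1
```

```text
time: 16.8
position: [0.5363, 0.2243, 0.0339]
eef_rot: [0.683, 0.73, -0.003, -0.003]
wrist_force: [-12.4, -1.4, 11.8]
gripper_width: 0.0165
grip_force: 91.1
gauge-frame TCP mm [ 6.1106 -0.1451] z 33.85595049649343 eul [  93.8214    0.0063 -179.5006] F gauge [-12.4582  -0.5314] 11.788169346133893 T [-0.3012  2.2051 -0.013 ] 16.8 91.05795621871948
```

```bash
python3 -m handwheel '[[-1,[0,0.000,-0.0008],[-0.4,0,0]],[-1,[0,0.002,-0.0008],[-0.6,0,0]],[-1,[0,0.004,-0.0008],[-0.6,0,0]],[-1,[0,0.004,-0.0008],[-0.6,0,0]],[-1,[0,0.004,-0.0008],[-0.6,0,0]]]'; python3 chk.py | head -1
```

```text
time: 17.35
position: [0.5389, 0.2244, 0.0337]
eef_rot: [0.683, 0.73, -0.001, -0.0]
wrist_force: [-14.1, -0.9, 9.0]
gripper_width: 0.0162
grip_force: 90.9
gauge-frame TCP mm [ 8.7327 -0.1759] z 33.67804598356173 eul [  93.8277    0.0219 -179.9131] F gauge [-14.0953   0.0023] 9.016248067648492 T [-0.1977  2.5692 -0.0341] 17.35 90.85010290145874
```

```bash
python3 -m handwheel '[[-1,[0,0.001,-0.0005],[-0.1,0,0]],[-1,[0,0.002,-0.0005],[-0.1,0,0]],[-1,[0,0.0025,-0.0005],[-0.1,0,0]],[-1,[0,0.0025,-0.0005],[-0.1,0,0]],[-1,[0,0.0025,-0.0005],[-0.1,0,0]]]'; python3 chk.py | head -1
```

```text
time: 17.9
position: [0.5405, 0.2245, 0.0337]
eef_rot: [0.683, 0.73, -0.001, -0.0]
wrist_force: [-15.5, -1.9, 9.1]
gripper_width: 0.0157
grip_force: 90.8
gauge-frame TCP mm [10.3349 -0.2109] z 33.69034151123085 eul [  93.832     0.0347 -179.8924] F gauge [-15.6129  -0.8696] 9.071121204133043 T [-0.2225  2.8404 -0.0027] 17.9 90.82643151283264
```

```bash
python3 -m handwheel '[[-1,[0,0.001,-0.0004],[-0.1,0,0]],[-1,[0,0.0015,-0.0004],[-0.1,0,0]],[-1,[0,0.0015,-0.0004],[-0.1,0,0]],[-1,[0,0.0015,-0.0004],[-0.1,0,0]]]'; python3 chk.py | head -1
```

```text
time: 18.35
position: [0.5414, 0.2245, 0.0337]
eef_rot: [0.683, 0.73, -0.001, -0.0]
wrist_force: [-16.1, -1.2, 8.6]
gripper_width: 0.0162
grip_force: 90.7
gauge-frame TCP mm [11.2186 -0.2314] z 33.69575598844241 eul [  93.8333    0.0417 -179.9075] F gauge [-16.1844  -0.1353] 8.635807810994399 T [-0.1967  2.9358  0.0056] 18.35 90.74930906295776
```

```bash
python3 -m handwheel '[[-1,[0,0.001,-0.0003],[-0.1,0,0]],[-1,[0,0.0013,-0.0003],[-0.1,0,0]],[-1,[0,0.0013,-0.0003],[-0.1,0,0]],[-1,[0,0.0013,-0.0003],[-0.1,0,0]]]'; python3 chk.py | head -1
```

```text
time: 18.8
position: [0.5414, 0.2245, 0.0337]
eef_rot: [0.683, 0.73, -0.001, -0.001]
wrist_force: [-19.6, -1.6, 10.8]
gripper_width: 0.0163
grip_force: 91.0
gauge-frame TCP mm [11.2437 -0.2141] z 33.742516509830466 eul [  93.8348    0.0496 -179.845 ] F gauge [-19.6849  -0.294 ] 10.772941299723147 T [-0.2429  3.349  -0.0433] 18.8 91.04207396507263
```

Position stopped at the predicted 11.2 mm while the force rose to 19.7 N, so it is on the stop. One hold and a check look.

```bash
python3 -m handwheel '[[-1,[0,0.0002,-0.0002],[0,0,0]],[-1,[0,0.0002,-0.0002],[0,0,0]],[-1,[0,0.0002,-0.0002],[0,0,0]],[-1,[0,0.0002,-0.0002],[0,0,0]],[-1,[0,0.0002,-0.0002],[0,0,0]]]'|grep -E force; python3 chk.py | head -1
python3 - <<'E'
from h import *
w=read_camera("wrist");t=read_camera("top");im=np.zeros((420,800,3),np.uint8)
im[:,:560]=w["color"];im[:240,560:]=cv2.resize(t["color"][143:203,359:419],(240,240),interpolation=cv2.INTER_CUBIC)
im[240:,560:]=cv2.resize(t["color"][190:260,230:323],(240,180));cv2.imwrite("pics/c7.png",im)
E
```

```text
wrist_force: [-20.4, -1.2, 10.0]
grip_force: 91.0
gauge-frame TCP mm [11.2259 -0.2116] z 33.71484259464147 eul [  93.8419    0.0559 -179.8179] F gauge [-20.394    0.1461] 9.990594877424297 T [-0.2716  3.3369 -0.0548] 19.35 90.99415898323059
```

View pics/c7.png

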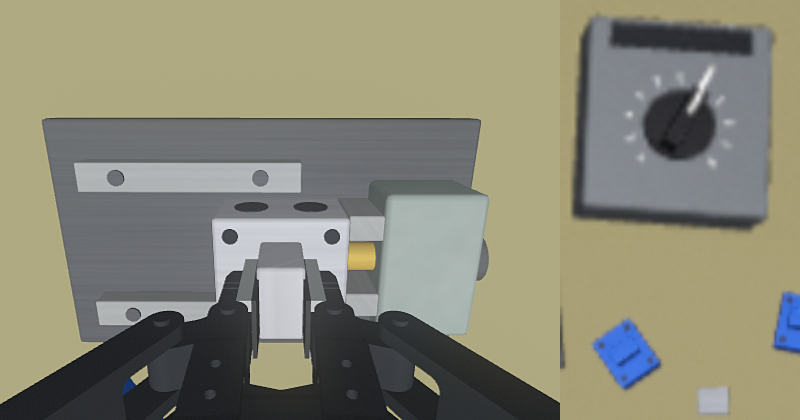

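The body sits square against the stop block at (348,222), with the plunger pressed in at (360,257). The dial pointer lines up with the long mark, and the bystanders in view are undisturbed.

```bash
python3 -c "
from plant import ctrl
print(ctrl.job_done())"
```

```text
the job is handed in; nothing more can be done
None
```

I handed the job in at about 19.5 s: the dial is on the long mark (within 1°), and the valve body is upright between the rails, gripped and held on the stop with a steady push of about 20 N; I did not re-check every bystander, but those in the final view had not moved.

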